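Fit the rotor to the specimen mill drive

TASK

Take the yellow dust cover off the mill drive by its handle and hang it by that handle over both prongs of the hook stand. Then lift the rotor out of its wooden block, turn it until its four splines mesh with the drive's socket, slide it fully home against the spring so that its collar sits on the drive, and finish still gripping it and pressing it down: do not let go at the end, because the screw that locks it is tightened afterwards. Leave the two jars and the glass dish where they stand.

Things in the scene. Friction and masses are not known exactly. Their poses are not given: they have to be found in the camera images.
- drive_unit: Mill drive, fixed to the bench: green housing 130x130 mm, 56 mm high, with an aluminium turret (72 mm across, top 95 mm above the bench) upright at its centre. Origin on the bench under the turret's axis; z up. The turret's rim is 10 mm wide; within it lies the drive socket.
- socket_mouth (a point): Centre of the drive socket's mouth, level with the turret's top (95 mm above the bench). The socket has a cross-shaped slot: two slots 9.5 mm wide crossing at the centre along this point's own x and y axes, 30 mm deep; z up. It turns about z only stiffly (0.15 N m); its starting angle varies, and any of the four quarter turns of the rotor fits.
- plunger (a joint): Brass spring pin at the bottom of the socket, 8 mm across: 0 = up (its top 17 mm below the mouth), grows downward in m, stop at 0.012. It pushes up with about 5.5 N at 0 plus 0.5 N per mm; a fully seated rotor holds it near 0.009 (10 N). It lifts a rotor that is let go.
- dust_cover: Yellow plastic cap, loose on the turret, 0.1 kg: 82 mm across, skirt reaching 12 mm below the turret's top with 2 mm play, and a fixed upright wire handle (rod 6 mm thick). Origin at the centre of the cap plate's underside, z up. The crossbar runs along y, 66 mm above the origin, between legs at y = +-37 mm; the cap's top is 4 mm above the origin.
- cover_grip (a point): Centre of the crossbar of the dust cover's handle: a black square sleeve 11x24x11 mm (24 along y, the crossbar). Pinch it across x from above.
- hook_stand: Steel stand fixed to the bench, foot 110x120 mm. Two bent rods 8 mm thick at y = +-22.5 mm rise at x = +45 mm and run toward -x as level prongs, centre line 150 mm above the bench, to x = -35 mm, ending in upturned tips (x = -43 mm, top 166 mm above the bench). Nothing stands between the rods above 53 mm. Origin on the bench, z up.
- prongs (a point): Middle between the two prongs at the height of their upper side (154 mm above the bench), 15 mm toward the tips from the stand's origin; axes as the stand's. The handle's crossbar hangs across both prongs here, parallel to y.
- rotor_block: Wooden block fixed to the bench, 92x92x36 mm, with a round hole 43 mm wide and 30 mm deep from above, in which the rotor's stem stands loosely. Origin at the centre of its underside.
- rotor: Steel rotor standing upright, 0.18 kg. Origin at the stem's tip, z up. From the tip: cross-shaped splined stem 26 mm long (two ribs 7 mm thick, 36 mm across, along x and y, rounded at the tip), collar 60 mm across at 26 to 32 mm, flat blades along +-x (44 mm long, at 38 to 44 mm), square blue grip 16x16 mm at 48 to 88 mm, flats square to x and y. Seated, its tip is 26 mm below the mouth.
- jar_pale: Specimen jar with pale screw lid, 43 mm across, 74 mm high, loose. Leave alone. Origin at the centre of its underside.
- jar_dark: Specimen jar with black screw lid, 44 mm across, 74 mm high, loose. Leave alone. Origin at the centre of its underside.
- dish: Glass petri dish, 62 mm across, 14 mm high, loose. Leave alone. Beside it, at the right, a fixed hand grinder 0.52 m tall fills about x 0.35 to 0.68, y -0.17 to -0.5 (m): keep the arm clear of it. Origin at the centre of its underside.
Not all that is in view belongs to the job. Leave any green or orange look-alike of the rotor alone.

How it is judged:
On the way, in this order (a step that is already met when the one before it is completed fails the run):
1. the dust cover hangs by its handle across both prongs, let go (contact force between dust_cover and hook_stand above 0.2 N and contact force between the fingers and dust_cover below 0.1 N and z of cover_grip in the frame of prongs between -0.003 and 0.015 m and x of cover_grip in the frame of prongs between -0.03 and 0.06 m and y of cover_grip in the frame of prongs between -0.015 and 0.015 m and linear speed of dust_cover below 0.05 m/s), for 0.3 s.
2. the rotor's splines have meshed and its stem is at least 15 mm down in the socket (z of rotor in the frame of socket_mouth below -0.015 m and horizontal distance between rotor and socket_mouth below 0.004 m), for 0.1 s.
At the end, for the whole second after the job is handed in: Rotor gripped and pressed: tip at least 23.5 mm down the socket (26 = home), within 4 mm of its axis, upright to 0.08 rad, spring pin down over 6 mm; cover hangs untouched with its crossbar on both prongs; jars and dish within 30 mm of their places (z of rotor in the frame of socket_mouth below -0.0235 m and horizontal distance between rotor and socket_mouth below 0.004 m and angle between rotor's own z axis and vertical below 0.08 rad and value of joint plunger above 0.006 m and contact force between the fingers and rotor above 1 N and contact force between dust_cover and hook_stand above 0.2 N and contact force between the arm and dust_cover below 0.1 N and z of cover_grip in the frame of prongs between -0.003 and 0.015 m and x of cover_grip in the frame of prongs between -0.03 and 0.06 m and y of cover_grip in the frame of prongs between -0.015 and 0.015 m and distance of each of jar_pale, jar_dark, dish from where it was at the start of the episode below 0.03 m); the arm keeps its last pose, push and grip.
It fails at once if a jar or the dish is pushed more than 30 mm (distance of any of jar_pale, jar_dark, dish from where it was at the start of the episode above 0.03 m).
It also fails if it takes over 54 s, if anything falls off the work surface, if the arm or the gripper's body presses on something with over 40 N, if the wrist force passes 120 N, or if a joint passes its speed limit or range.

ROBOT

A 7-joint arm with a two-finger parallel gripper is mounted at the origin on the work surface; the furniture and walls round the work are solid. World frame = base frame: x ahead of the robot, y to its left, z up, the work surface at z = 0. Lengths are in m, angles in rad, forces in N, time in s.
With the tool pointing down it reaches from about 0.4 to 0.9 m from the base axis. Payload 5.6 kg.
Tool frame: the origin (TCP) lies at the very end of the fingers, on their centre line; the grasp point (between the pads) lies 19 mm behind it; z points along the fingers, x is the direction in which the jaws open and shut, and the axes are right-handed (so a half turn about z gives the same grasp; the last joint's range is limited). The gripper opens to 92 mm and grips with 3 to 60 N. Pads are 20 mm wide; open, the fingers measure 128 mm over their backs; the gripper's body (75 mm by 189 mm) begins 69 mm behind the grasp point.
Start: joints at [1.158, 0.468, -0.012, 1.603, 0.006, 1.071, -0.056], TCP at [0.235, -0.606, 0.215] pointing down, gripper open.
Joint ranges: [-2.53, 2.53], [-0.31, 2.02], [-1.57, 1.55], [0.28, 2.44], [-1.29, 4.43], [0.15, 1.84], [-2.92, 2.92]. Speed limits (rad/s): [2.57, 2.57, 3.14, 3.14, 3.14, 3.14, 3.14].

INTERFACE

Orientations are given as a rotation vector (axis times angle).
In Python, from cell import env gives the robot as it stands.
- The arm moves only by the tool move_arm, never from a script. Its argument "motion" is one flat list of numbers, 7 for each row, row after row: the shift along the tool's x, y, z in mm, then the turn, a rotation vector about the tool's x, y, z in rad, then the opening, from 0 (shut) to 1 (fully open). A call has 1 to 8 rows; each row is the pose to reach, as a shift and turn from the pose commanded when the call began, along the tool's axes at that moment; what a row does not reach only later rows make up. A row lasts 1/12 s, in which the tool goes at most 41.7 mm and 7.16 degrees, less where a joint would pass 70% of its speed; a pose out of reach is approached as far as the arm can. A call with a gripper value outside its range is refused whole. The fingers move at their own pace and stop on an object; the grip force is fixed at half the most. Time passes only in rows, so rows that repeat a pose let the fingers close. It gives the time, the measured TCP pose, the force and the opening at its end, in the units of the state.
- env.sense(): the state, without advancing time (a new reading comes with each control period).
- env.grab_frame(name): name is "scene" or "top" or "wrist"; returns the picture (420x560x3 uint8, blue, green, red); there is no depth.
- env.get_calibration(name): a dict with "intrinsics" (3x3 intrinsics, pixels), "k1" (the pictures are not rectified: a ray, as slopes to the right and down, at radius r is drawn at 1 + k1 r^2 times it, then the intrinsics apply), "pose" (4x4, takes a point from camera to world coordinates). Camera axes: x right, y up, looking along -z (the intrinsics and any distortion apply to the point x, -y, -z); pixel columns grow to the right and rows downward; lengths in m; the calibration is good to about 2 mm. A picture is of the moment at which its call begins: read the wrist's pose just before it. get_calibration takes no time and is no camera call; for the wrist camera it gives the pose at the moment of the call.
- env.sign_off(): hands the job in, once; it reports no verdict.
The state is a dict: "clock": time; "qpos": joint angles; "joint_vel": joint speeds; "joint_torque": joint torques, N m; "eef_pos": TCP position; "ee_rot": TCP orientation; "wrist_force": force on the tool from outside, world axes, zero at the start; "moment": the same for the moment, N m; "gripper_width": finger opening in m.
Only numpy, scipy, OpenCV 4.12 (cv2) and the standard library are available. Lean on these libraries where they do the work, as an engineer would, in place of code of your own. Each camera call takes 0.05 s, during which the arm holds its last target. There are 200 camera calls.

## Working session

There is one attempt and no reset: what is moved stays moved. The work goes in short steps, Python scripts to look and compute and a tool call to move; the robot and the scene stay as the last step left them, time stands still between calls to the robot, and variables do not carry over. Pictures are saved under pics/ and viewed, about 8 in all and at most 12, crops included, and the job is handed in when it is done.

Besides the shell and the picture viewer there is one more tool, called as a command line: name --argument value ..., lists and objects as JSON in quotes. move_arm: Moves the arm, as the interface text tells. Its arguments: {"type":"object","properties":{"motion":{"type":"array"}},"required":["motion"]}

```bash
ls; mkdir -p pics; python3 - <<'E'
from cell import env
import cv2,numpy as np
for n in("scene","top"):
    cv2.imwrite(f"pics/{n}0.png",env.grab_frame(n))
    c=env.get_calibration(n);print(n,c["intrinsics"],c["k1"],np.round(c["pose"],3))
s=env.sense();print(s["clock"],s["eef_pos"],s["ee_rot"],s["gripper_width"])
c=env.get_calibration("wrist");print(c["intrinsics"],c["k1"],np.round(c["pose"],3))
E
```

```text
pics
scene [[401.05694343   0.         279.14112786]
 [  0.         401.05694343 207.51514393]
 [  0.           0.           1.        ]] -0.009271632531106994 [[ 0.895  0.366 -0.254  0.265]
 [-0.445  0.721 -0.531 -0.373]
 [-0.011  0.588  0.809  0.859]
 [ 0.     0.     0.     1.   ]]
top [[500.51163539   0.         279.38516483]
 [  0.         500.51163539 211.74267652]
 [  0.           0.           1.        ]] 0.06085571275928192 [[-0.002  0.998 -0.059  0.448]
 [-1.    -0.002  0.013  0.126]
 [ 0.013  0.059  0.998  1.247]
 [ 0.     0.     0.     1.   ]]
0.1 [ 0.23468173 -0.60557114  0.2137254 ] [-2.59126796e+00  1.77476009e+00  2.17679850e-03] 0.0919751592088827
[[303.56144798   0.         280.42326204]
 [  0.         303.56144798 207.56667562]
 [  0.           0.           1.        ]] 0.02193264632386287 [[ 0.361  0.9    0.242  0.303]
 [-0.932  0.35   0.092 -0.58 ]
 [-0.002 -0.259  0.966  0.383]
 [ 0.     0.     0.     1.   ]]
```

View pics/scene0.png

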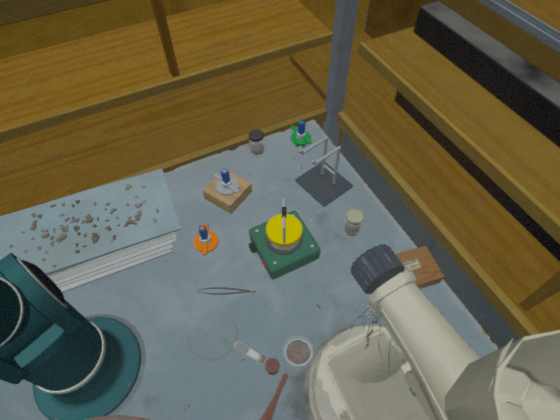

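View pics/top0.png

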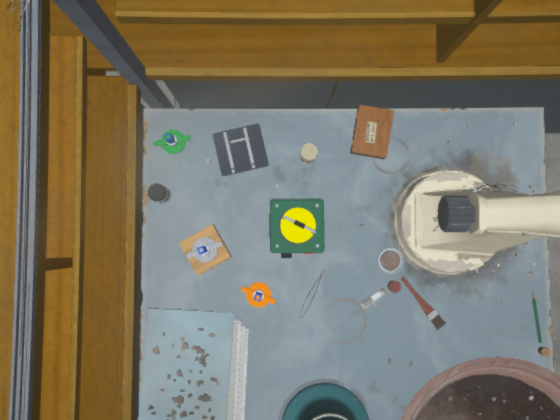

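The top view shows the drive at (297,226), stand at (241,149), rotor block at (204,251), pale jar at (309,152), dark jar at (158,192), dish at (390,260), and the grinder at upper right. The green and orange rotors are look-alikes. I'll zoom in to measure.

```bash
cat > h.py <<'E'
from cell import env
import cv2,numpy as np
from scipy.spatial.transform import Rotation as R
def ray(c,uv):
    K=c["intrinsics"];d=np.array([(uv[0]-K[0,2])/K[0,0],(uv[1]-K[1,2])/K[1,1]]);p=d.copy()
    for _ in range(20):p=d/(1+c["k1"]*(p@p))
    T=c["pose"];return T[:3,3],T[:3,:3]@np.array([p[0],-p[1],-1])
def p2w(c,uv,z):
    o,v=ray(c,uv);return o+v*(z-o[2])/v[2]
def w2p(c,P):
    T=c["pose"];q=T[:3,:3].T@(np.array(P)-T[:3,3]);s=np.array([q[0],-q[1]])/-q[2]
    s=s*(1+c["k1"]*(s@s));K=c["intrinsics"];return K[0,0]*s[0]+K[0,2],K[1,1]*s[1]+K[1,2]
def tool():
    s=env.sense();return s["eef_pos"],R.from_rotvec(s["ee_rot"])
def totool(p,yaw=None):
    """shift mm in tool axes to world p; rotvec to get vertical-down tool with jaw axis (x) at yaw"""
    e,r=tool();out=r.inv().apply(np.array(p)-e)*1000
    if yaw is not None:
        best=None
        for y in(yaw,yaw+np.pi):
            x=np.array([np.cos(y),np.sin(y),0]);z=np.array([0,0,-1.]);t=R.from_matrix(np.c_[x,np.cross(z,x),z])
            v=(r.inv()*t).as_rotvec()
            if best is None or np.linalg.norm(v)<np.linalg.norm(best):best=v
        return out.round(1),best.round(3)
    return out.round(1)
E
python3 - <<'E'
from h import *
im=cv2.imread("pics/top0.png")[118:276,140:340]
cv2.imwrite("pics/top0z.png",cv2.resize(im,None,fx=3.8,fy=3.8,interpolation=cv2.INTER_CUBIC))
c=env.get_calibration("top")
for n,uv,z in(("drive",(297,226),.056),("stand",(241,149),.15),("block",(204,251),.036),("dish",(390,260),.01),("pale",(309,152),.074),("dark",(158,192),.074)):print(n,p2w(c,uv,z).round(3))
E
```

```text
drive [0.484 0.069 0.056]
stand [0.652 0.196 0.15 ]
block [0.425 0.292 0.036]
dish [ 0.401 -0.162  0.01 ]
pale [0.658 0.04  0.074]
dark [0.564 0.395 0.074]
```

View pics/top0z.png

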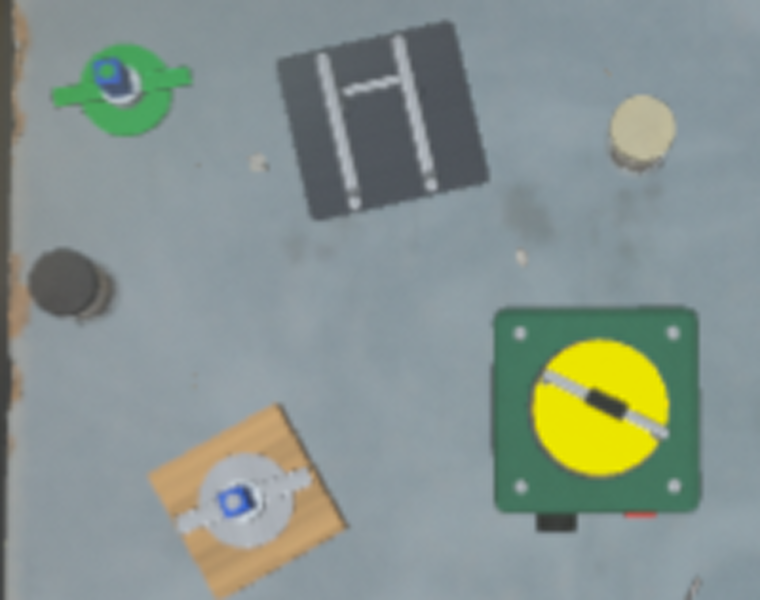

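```bash
python3 - <<'E'
from h import *
c=env.get_calibration("top")
q=lambda x,y,z:p2w(c,(140+x/3.8,118+y/3.8),z)
def pr(n,v):print(n,np.round(v,4))
def ang(a,b):d=b-a;return np.degrees(np.arctan2(d[1],d[0])),np.linalg.norm(d)*1000
t1,t2=q(354,203,.166),q(431,185,.166);b1,b2=q(322,57,.15),q(399,40,.15)
pr("tips",[t1,t2]);pr("bends",[b1,b2]);print(ang(t1,t2),ang(t1,b1),ang(t2,b2))
f=np.array([q(*p,0.004) for p in((278,60),(452,20),(489,181),(316,220))]);pr("footc",f.mean(0));print(ang(f[3],f[0]),ang(f[0],f[1]))
e1,e2=q(545,376,.161),q(667,435,.161);pr("cross mid",(e1+e2)/2);print(ang(e1,e2));pr("sleeve",q(607,403,.1665))
pr("cap",q(600,407,.099));pr("housing",q(597,410,.056))
r1,r2=q(178,525,.051),q(312,478,.051);print("blade",ang(r1,r2));pr("mid",(r1+r2)/2);pr("collar",q(249,500,.042));pr("grip",q(237,501,.098))
k=np.array([q(*p,0.036) for p in((279,404),(348,527),(220,598),(149,476))]);pr("block",k.mean(0));print(ang(k[0],k[1]))
print(totool((.484,.069,.3)))
E
```

```text
tips [[0.5995 0.2121 0.166 ]
 [0.6099 0.1682 0.166 ]]
bends [[0.6871 0.2321 0.15  ]
 [0.6971 0.1874 0.15  ]]
(np.float64(-76.73507665690033), np.float64(45.12951692473583)) (np.float64(12.8538127296679), np.float64(91.21274991947685)) (np.float64(12.42008020118287), np.float64(90.77164804094544))
footc [0.677  0.2055 0.004 ]
(np.float64(13.40190866827638), np.float64(108.77888839948618)) (np.float64(-76.80121891190485), np.float64(117.5432394225436))
cross mid [0.4837 0.0684 0.161 ]
(np.float64(-115.94201298450952), np.float64(77.38206720343061))
sleeve [0.4849 0.0681 0.1665]
cap [0.4848 0.0687 0.099 ]
housing [0.4843 0.0685 0.056 ]
blade (np.float64(-70.80884385302207), np.float64(88.0395271860958))
mid [0.4278 0.2886 0.051 ]
collar [0.4286 0.2874 0.042 ]
grip [0.4289 0.2871 0.098 ]
block [0.4278 0.2881 0.036 ]
(np.float64(-150.55521873012648), np.float64(89.56803481248566))
[-539.  -476.2  -85.5]
```

Measurements agree with the given sizes: prong spacing 45.1 mm, blades 88 mm, and the cover centred on the drive at (0.484, 0.068). The crossbar lies at 64° and the stand at 13°. The grinder blocks a straight path, so I'll rise over it first.

move_arm --motion '[-20,0,-40,0,0,0,1,-40,0,-80,0,0,0,1,-60,0,-120,0,0,0,1,-80,0,-160,0,0,0,1,-90,0,-200,0,0,0,1,-100,0,-240,0,0,0,1,-110,0,-280,0,0,0,1,-120,0,-315,0,0,0,1]'

```text
clock: 0.77
eef_pos: [0.1916, -0.4945, 0.5263]
ee_rot: [2.592, -1.775, -0.0]
wrist_force: [0.4, -1.4, 0.0]
gripper_width: 0.0919
```

```bash
python3 - <<'E'
from h import *
s=env.sense();print(s["clock"],s["eef_pos"],s["qpos"].round(3) if hasattr(s["qpos"],"round") else s["qpos"])
E
```

```text
0.7667 [ 0.19157997 -0.49448477  0.52626231] [ 1.149e+00  1.120e-01 -1.300e-02  1.389e+00  1.000e-03  1.640e+00
 -6.400e-02]
```

move_arm --motion '[-20,0,-31,0,0,0,1,-37,0,-62,0,0,0,1,-45,-36,-62,0,0,-0.1,1,-52,-72,-62,0,0,-0.2,1,-60,-108,-62,0,0,-0.3,1,-68,-144,-62,0,0,-0.4,1,-76,-177,-62,0,0,-0.45,1,-97,-210,-62,0,0,-0.5,1]'

```text
clock: 1.43
eef_pos: [0.354, -0.3292, 0.585]
ee_rot: [-2.951, 1.077, 0.003]
wrist_force: [0.9, -0.3, -0.2]
gripper_width: 0.0917
```

```bash
python3 - <<'E'
from h import *
s=env.sense();print(s["clock"],s["qpos"])
for p in((.42,-.25,.588),(.475,-.1,.588),(.484,.068,.588),(.484,.068,.3)):print(totool(p,np.radians(-26)))
E
```

```text
1.4333 [ 0.90580201  0.05001072 -0.23948172  1.33273877  0.01204457  1.76215787
 -0.03110955]
(array([  -0.6, -103.1,   -3. ]), array([-0.   ,  0.002, -0.246]))
(array([ -55.2, -253.2,   -2.9]), array([-0.   ,  0.002, -0.246]))
(array([-156.5, -387.5,   -2.7]), array([-0.   ,  0.002, -0.246]))
(array([-156. , -387.6,  285.3]), array([-0.   ,  0.002, -0.246]))
```

move_arm --motion '[0,-36,0,0,0,-0.08,1,0,-70,0,0,0,-0.16,1,-1,-103,0,0,0,-0.246,1,-14,-140,0,0,0,-0.246,1,-28,-178,0,0,0,-0.246,1,-41,-215,0,0,0,-0.246,1,-55,-253,0,0,0,-0.246,1,-80,-286,0,0,0,-0.246,1]'

```text
clock: 2.1
eef_pos: [0.4772, -0.0578, 0.5851]
ee_rot: [-3.06, 0.71, 0.003]
wrist_force: [1.0, -0.1, -0.2]
gripper_width: 0.0918
```

```bash
python3 - <<'E'
from h import *
s=env.sense();print(s["clock"],s["qpos"])
for p in((.484,.068,.5),(.484,.068,.24),(.484,.068,.142)):print(totool(p,np.radians(-26)))
E
```

```text
2.1 [ 0.55092145  0.06575261 -0.53466383  1.32311387  0.03327633  1.76337428
 -0.43224747]
(array([ -49.1, -115.9,   85.2]), array([-0.   ,  0.002, -0.002]))
(array([ -48.6, -115.9,  345.2]), array([-0.   ,  0.002, -0.002]))
(array([ -48.4, -115.9,  443.2]), array([-0.   ,  0.002, -0.002]))
```

move_arm --motion '[-16,-38,0,0,0,0,1,-32,-76,10,0,0,0,1,-48,-112,30,0,0,0,1,-49,-116,70,0,0,0,1,-49,-116,111,0,0,0,1,-49,-116,152,0,0,0,1,-49,-116,193,0,0,0,0.8,-49,-116,230,0,0,0,0.6]'

```text
clock: 2.77
eef_pos: [0.4821, 0.0665, 0.3538]
ee_rot: [3.06, -0.708, -0.002]
wrist_force: [0.9, -0.1, -0.4]
gripper_width: 0.0805
```

```bash
python3 - <<'E'
from h import *
c=env.get_calibration("wrist");im=env.grab_frame("wrist");cv2.imwrite("pics/w1.png",im)
s=env.sense();print(s["clock"],s["qpos"],s["eef_pos"])
print([np.round(w2p(c,p)) for p in((.484,.068,.1665),(.484,.068,.099))])
for p in((.484,.068,.142),):print(totool(p,np.radians(-26)))
E
```

```text
2.8167 [ 0.40154405  0.12624312 -0.65651617  1.78425304  0.07835119  1.27120456
 -0.73007936] [0.4783333  0.06548868 0.34694729]
[array([281., 187.]), array([281., 178.])]
(array([  6.3,  -6.2, 204.9]), array([ 0.007,  0.011, -0.001]))
```

View pics/w1.png

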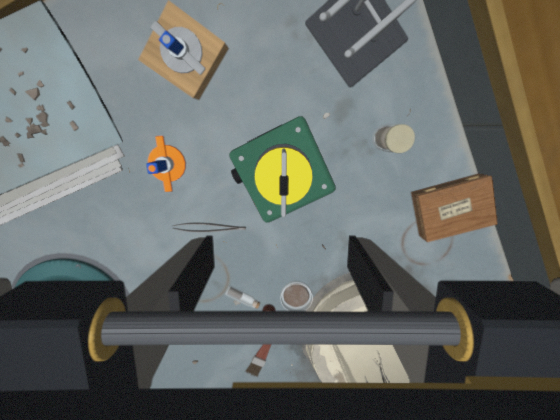

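The wrist view shows the sleeve at (284,185), within 3 px of my prediction, and the crossbar square to the jaws. I'll descend.

move_arm --motion '[0,0,40,0,0,0,0.5,0,0,80,0,0,0,0.5,0,0,120,0,0,0,0.5,0,0,150,0,0,0,0.5,0,0,150,0,0,0,0.5]'

```text
clock: 3.23
eef_pos: [0.4797, 0.0657, 0.2019]
ee_rot: [3.058, -0.708, -0.015]
wrist_force: [-0.2, -0.5, 0.8]
gripper_width: 0.0462
```

```bash
python3 - <<'E'
from h import *
im=env.grab_frame("wrist");c=env.get_calibration("wrist");cv2.imwrite("pics/w2.png",im)
s=env.sense();print(s["clock"],s["eef_pos"])
print(totool((.484,.068,.142),np.radians(-26)))
# sleeve: dark blob near prediction, silver neighbourhood
print(np.round(w2p(c,(.484,.068,.1665))))
E
```

```text
3.2833 [0.48180834 0.06639045 0.20506062]
(array([ 1.6, -2.6, 63. ]), array([ 0.002,  0.005, -0.001]))
[283. 227.]
```

View pics/w2.png

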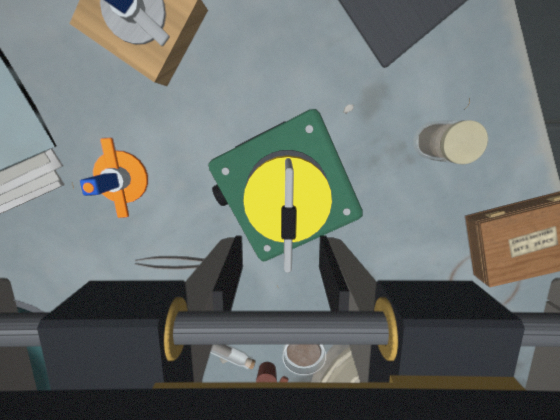

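```bash
python3 - <<'E'
from h import *
c=env.get_calibration("wrist")
print(p2w(c,(288,221),.1665),p2w(c,(288,199),.099))
a=p2w(c,(289,165),.164);b=p2w(c,(288,268),.164);d=b-a;print((a+b)/2,np.linalg.norm(d),np.degrees(np.arctan2(d[1],d[0])))
E
```

```text
[0.48946025 0.07032668 0.1665    ] [0.49064826 0.06976588 0.099     ]
[0.49017137 0.07090312 0.164     ] 0.07796164234769681 -116.19743967261498
```

move_arm --motion '[3,-3,35,0,0,0,0.5,3,-3,62,0,0,0,0.5,3,-3,62,0,0,0,0.5,3,-3,62,0,0,0,0.5,3,-3,62,0,0,0,0.5]'

```text
clock: 3.7
eef_pos: [0.4892, 0.0685, 0.1471]
ee_rot: [-3.059, 0.709, -0.006]
wrist_force: [0.2, -0.1, 0.3]
gripper_width: 0.046
```

```bash
python3 - <<'E'
from h import *
im=env.grab_frame("wrist");c=env.get_calibration("wrist");cv2.imwrite("pics/w3.png",im)
s=env.sense();print(s["clock"],s["eef_pos"],s["wrist_force"])
m=cv2.inRange(im,(0,150,150),(90,255,255));ys,xs=np.nonzero(m);print("yellow",xs.min(),xs.max(),ys.min(),ys.max())
g=im.min(2)
for r in(225,235,245,255,265,275):print(r,''.join('Y' if m[r,u] else ('#' if im[r,u].max()<60 else ('s' if im[r,u].min()>110 else '.')) for u in range(200,370,2)))
E
```

```text
3.75 [0.48916255 0.06845159 0.14716043] [-0.6650087  -0.09316134  0.25123326]
yellow 48 396 151 358
225 ####........YYYYYYYYYYYYYYYYYYYYYYYYssssssYYYYYYYYYYYYYYYYYYYYYYYY................sss
235 sssssss......YYYYYYY.YYYYYYYYYYYYYYYsssss.YYYYYYYYYYYYYYYYYYY.YYYY.......ssss.......s
245 ssssssss........#####.YYYYYYYYYYYY.#.sss.##.YYYYYYYYYYYYYYYY######...............ssss
255 ssss..........#######.YYYYYYYYYYYY.#########YYYYYYYYYYYYYYYY########..........sssssss
265 ............##########YYYYYYYYYYYY#########.YYYYYYYYYYYY..s.##########............sss
275 .........############......ss...YY#########.YY.sssssssssssss.###########.............
```

move_arm --motion '[-2,0,5,0,0,0,0.5,-2,0,5,0,0,0,0,-2,0,5,0,0,0,0,-2,0,5,0,0,0,0,-2,0,5,0,0,0,0,-2,0,5,0,0,0,0,-2,0,5,0,0,0,0,-2,0,5,0,0,0,0]'

```text
clock: 4.42
eef_pos: [0.4853, 0.0689, 0.1393]
ee_rot: [3.061, -0.709, -0.0]
wrist_force: [-0.0, 0.2, -0.1]
gripper_width: 0.0106
```

```bash
python3 - <<'E'
from h import *
s=env.sense();print(s["clock"],s["eef_pos"],s["wrist_force"],s["gripper_width"],s["qpos"])
E
```

```text
4.4167 [0.48531832 0.06889415 0.13928661] [-0.03710971  0.18620109 -0.0606877 ] 0.010643245726322052 [ 0.2978095   0.37577929 -0.60239035  2.02207096  0.28668375  0.82616324
 -0.92361224]
```

move_arm --motion '[0,0,-12,0,0,0,0,0,0,-30,0,0,0,0,0,0,-60,0,0,0,0,0,0,-90,0,0,0,0,2,-30,-110,0,0,-0.1,0,3,-60,-110,0,0,-0.2,0,5,-90,-110,0,0,-0.3,0,6,-123,-110,0,0,-0.4,0]'

```text
clock: 5.08
eef_pos: [0.5456, 0.177, 0.2508]
ee_rot: [3.14, -0.082, 0.002]
wrist_force: [-0.3, -0.6, -1.9]
gripper_width: 0.0106
```

```bash
python3 - <<'E'
from h import *
s=env.sense();print(s["clock"],s["eef_pos"],s["wrist_force"],s["gripper_width"],s["qpos"])
print(totool((.5447,.1764,.168),np.radians(13)))
im=env.grab_frame("wrist");cv2.imwrite("pics/w4.png",im)
E
```

```text
5.0833 [0.54557002 0.17698205 0.25084512] [-0.33598302 -0.59175878 -1.89327384] 0.01056055112774486 [ 0.19464825  0.40649201 -0.73016908  1.72050506  0.29780157  1.12751248
 -0.67613748]
(array([-1. ,  0.6, 82.8]), array([ 0.001, -0.001, -0.279]))
```

View pics/w4.png

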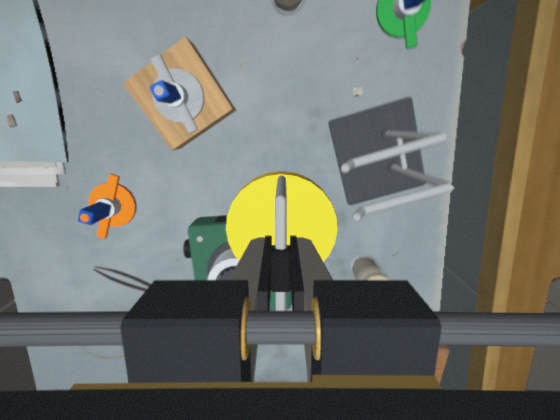

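Cover is held (wrist force −1.9 N; about 1 N expected). I'll check the prong positions from this view and then lower at the standoff.

move_arm --motion '[-1,0,30,0,0,-0.1,0,-1,0,60,0,0,-0.2,0,-1,0,80,0,0,-0.279,0,-1,0,83,0,0,-0.279,0,-1,0,83,0,0,-0.279,0,-1,0,83,0,0,-0.279,0]'

```text
clock: 5.63
eef_pos: [0.5444, 0.1771, 0.1677]
ee_rot: [-3.122, -0.347, -0.002]
wrist_force: [-0.0, -0.2, -0.9]
gripper_width: 0.0107
```

```bash
python3 - <<'E'
from h import *
im=env.grab_frame("wrist");c=env.get_calibration("wrist")
s=env.sense();print(s["clock"],s["eef_pos"],s["wrist_force"],s["gripper_width"])
f=np.array([[.6047,.1902],[.6921,.2098]])
o=np.array([.647,.2]);a=np.radians(13);X=np.array([np.cos(a),np.sin(a)]);Y=np.array([-X[1],X[0]])
for sg in(1,-1):
  for x,z in((-.043,.166),(.045,.154)):
    P=[*(o+x*X+sg*.0225*Y),z];u=w2p(c,P);print(np.round(u));cv2.circle(im,tuple(int(round(q)) for q in u),3,(0,0,255),1)
cv2.imwrite("pics/w5.png",im)
print(totool((.6324,.1966,.168),a))
E
```

```text
5.6833 [0.54476014 0.17726835 0.16819674] [ 0.71714599 -0.01425771 -0.92600835] 0.010851895291771163
[385. 215.]
[522. 209.]
[379. 284.]
[508. 275.]
(array([89.7,  0.4,  0.4]), array([-0.   , -0.003, -0.005]))
```

View pics/w5.png

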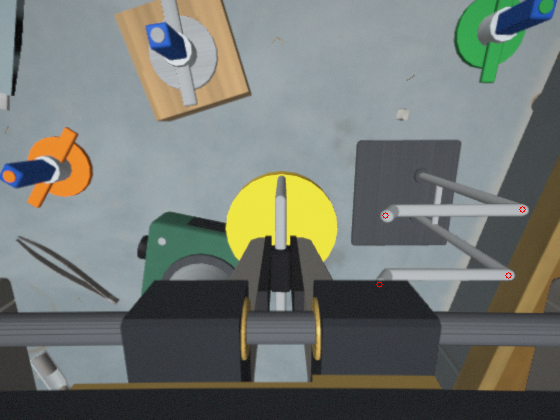

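Predicted tips and bends overlay the picture within 2–3 px at (385,215) and (522,209). The cover is aligned for insertion.

move_arm --motion '[25,0,0,0,0,0,0,55,0,0,0,0,0,0,80,0,0,0,0,0,0,90,0,0,0,0,0,0,90,0,0,0,0,0,0,90,0,12,0,0,0,0,90,0,22,0,0,0,0,90,0,28,0,0,0,0]'

```text
clock: 6.35
eef_pos: [0.6299, 0.1961, 0.1369]
ee_rot: [3.121, 0.351, -0.003]
wrist_force: [0.0, 0.3, -2.5]
gripper_width: 0.011
```

move_arm --motion '[0,0,3,0,0,0,0,0,0,5,0,0,0,0,0,0,5,0,0,0,0]'

```text
clock: 6.6
eef_pos: [0.6302, 0.1962, 0.1345]
ee_rot: [3.12, 0.351, -0.003]
wrist_force: [-4.8, -2.5, 8.5]
gripper_width: 0.0107
```

move_arm --motion '[0,0,-1,0,0,0,0.2,0,0,-1,0,0,0,0.35,0,0,-1,0,0,0,0.35,0,0,-1,0,0,0,0.35,0,0,-1,0,0,0,0.35,0,0,-1,0,0,0,0.35,0,0,-8,0,0,0,0.35,0,0,-20,0,0,0,0.35]'

```text
clock: 7.27
eef_pos: [0.6307, 0.1965, 0.1526]
ee_rot: [3.121, 0.351, -0.004]
wrist_force: [-0.0, -0.5, 0.2]
gripper_width: 0.0319
```

move_arm --motion '[0,0,-30,0,0,0,0.35,0,0,-60,0,0,0,0.35,0,0,-100,0,0,0,0.35,0,0,-120,0,0,0,0.35,0,0,-120,0,0,0,0.35,0,0,-120,0,0,0,0.35]'

```text
clock: 7.77
eef_pos: [0.6322, 0.1973, 0.2759]
ee_rot: [-3.121, -0.351, -0.006]
wrist_force: [0.1, -0.5, -0.1]
gripper_width: 0.0323
```

```bash
python3 - <<'E'
from h import *
s=env.sense();print(s["clock"],s["eef_pos"],s["wrist_force"],s["gripper_width"],s["qpos"])
w=env.grab_frame("wrist");t=env.grab_frame("top");cv2.imwrite("pics/w6.png",w)
cv2.imwrite("pics/t6.png",t)
print(totool((.428,.288,.25),np.radians(19)))
a=cv2.resize(t[100:300,130:350],None,fx=2,fy=2,interpolation=cv2.INTER_CUBIC)
b=cv2.resize(w,None,fx=.64,fy=.64)
cv2.imwrite("pics/c6.png",np.hstack([a,cv2.copyMakeBorder(b,0,400-b.shape[0],0,0,0)])[:, :800])
E
```

```text
7.7667 [0.63215935 0.19732398 0.27588937] [ 0.07138487 -0.5381583  -0.1264272 ] 0.03232667839217242 [ 0.1445807   0.55401967 -0.74341697  1.46962407  0.38411214  1.26315876
 -0.41538556]
(array([-177.6, -134.4,   22.9]), array([ 0.   ,  0.001, -0.108]))
```

View pics/c6.png

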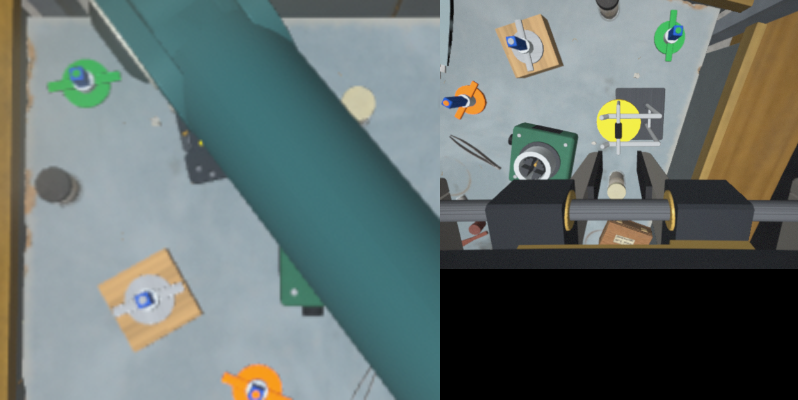

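The cover hangs across both prongs and is released. I'll detour over the drive for a close view of the socket.

move_arm --motion '[-34,18,0,0,0,0,0.5,-69,37,0,0,0,0,0.5,-103,55,5,0,0,0,0.5,-138,74,15,0,0,0,0.5,-172,92,26,0,0,0,0.5,-172,92,40,0,0,0,0.5,-172,92,40,0,0,0,0.5,-172,92,40,0,0,0,0.5]'

```text
clock: 8.53
eef_pos: [0.4838, 0.0687, 0.2327]
ee_rot: [-3.121, -0.35, 0.003]
wrist_force: [0.9, 0.0, 0.3]
gripper_width: 0.0463
```

```bash
python3 - <<'E'
from h import *
w=env.grab_frame("wrist");c=env.get_calibration("wrist");s=env.sense();print(s["clock"],s["eef_pos"],s["qpos"])
cv2.imwrite("pics/w7.png",w)
u=w2p(c,(.485,.069,.095));print(u);u0,v0=int(u[0])-75,int(u[1])-60
np.save("c7.npy",c,allow_pickle=True);print(u0,v0)
cv2.imwrite("pics/w7z.png",cv2.resize(w[v0:v0+120,u0:u0+150],None,fx=5,fy=5,interpolation=cv2.INTER_CUBIC))
E
```

```text
8.5833 [0.48471741 0.06958404 0.23337162] [ 0.49307209  0.28178791 -0.81497556  1.92511835  0.23643975  1.03301318
 -0.20002066]
(np.float64(280.6412444854174), np.float64(199.29105058721763))
205 139
```

View pics/w7z.png

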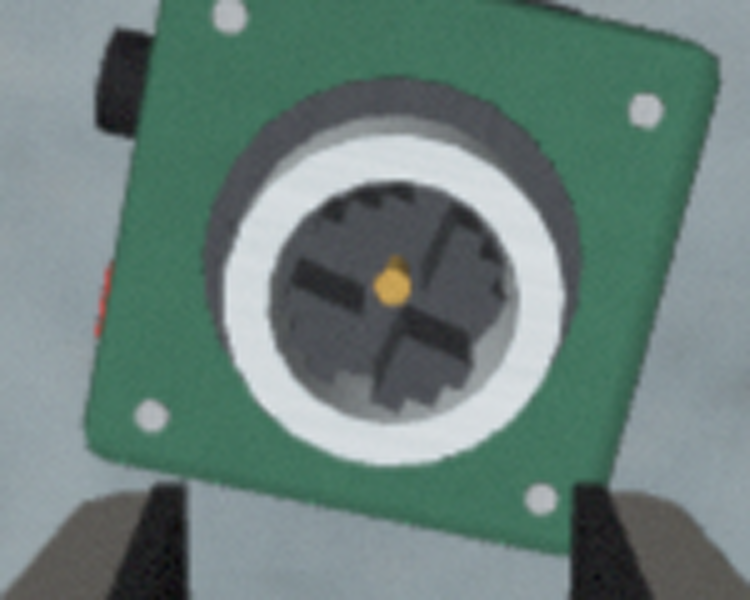

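```bash
cat > sock.py <<'E'
from h import *
c=np.load("c7.npy",allow_pickle=True).item();w=cv2.imread("pics/w7.png")
C=p2w(c,(284,199),.095);print("ring centre",C)
N=480;g=np.linspace(-.024,.024,N)   # plan view: cols=+x world, rows down=-y world; 0.1mm/px
def plan(z):
    m=np.array([[w2p(c,(C[0]+x,C[1]-y,z)) for x in g[::8]] for y in g[::8]],np.float32)
    m=cv2.resize(m,(N,N),interpolation=cv2.INTER_LINEAR);return cv2.remap(w,m[...,0],m[...,1],cv2.INTER_CUBIC)
p=plan(.095);gr=cv2.GaussianBlur(cv2.cvtColor(p,6).astype(np.float32),(0,0),5)
gx,gy=cv2.Sobel(gr,cv2.CV_32F,1,0),cv2.Sobel(gr,cv2.CV_32F,0,1)
best=[]
for a in range(0,90):
  for dx in range(-20,21,5):
    for dy in range(-20,21,5):
      t=0
      for k in range(4):
        th=np.radians(a+90*k);d=np.array([np.cos(th),-np.sin(th)]);n=np.array([-d[1],d[0]])
        for sg in(-1,1):
          P=np.array([240+dx,240+dy])+np.outer(np.arange(55,150,3),d)+sg*47.5*n
          i=P.round().astype(int);t+=abs((gx[i[:,1],i[:,0]]*n[0]+gy[i[:,1],i[:,0]]*n[1]).mean())
      best.append((t,a,dx,dy))
best.sort(reverse=True);print(best[:4]);
by={};[by.setdefault(b[1],b[0]) for b in best];print({a:round(float(v),1) for a,v in list(by.items())[:12]})
_,a,dx,dy=best[0]
e=cv2.convertScaleAbs(cv2.cvtColor(p,6),alpha=2.2,beta=-60);e=cv2.cvtColor(e,8);o=e.copy()
for k in range(4):
    th=np.radians(a+90*k);d=np.array([np.cos(th),-np.sin(th)]);n=np.array([-d[1],d[0]])
    for sg in(-1,1):
        q=np.array([240+dx,240+dy])+sg*47.5*n;cv2.line(o,tuple((q+47.5*d).astype(int)),tuple((q+180*d).astype(int)),(0,0,255),1)
cv2.imwrite("pics/s7.png",cv2.resize(np.hstack([e,o]),(800,400)))
E
python3 sock.py
```

```text
ring centre [0.48834383 0.07008338 0.095     ]
[(np.float64(56.060995206984344), 78, -5, 15), (np.float64(55.63602556715547), 78, -5, 10), (np.float64(54.765506402069256), 77, -5, 15), (np.float64(54.62809308210086), 79, -5, 15)]
{78: 56.1, 77: 54.8, 79: 54.6, 76: 51.3, 80: 51.1, 81: 46.7, 75: 45.7, 82: 42.2, 71: 41.6, 69: 41.6, 70: 41.2, 86: 41.1}
```

View pics/s7.png

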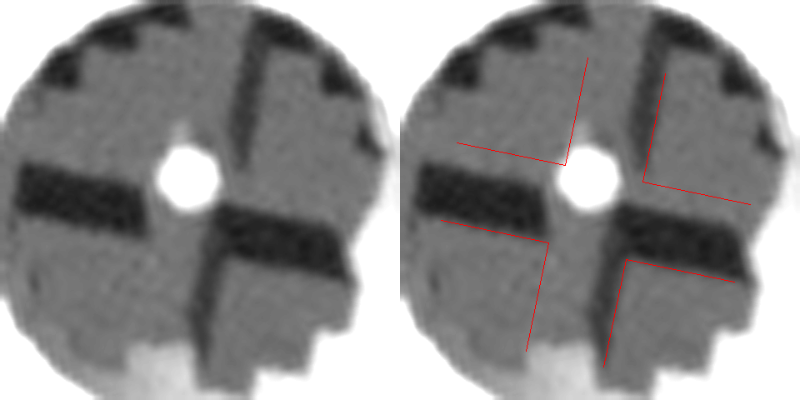

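The overlay matches the slots: the socket cross lies at 78° (= −12° mod 90). On to the rotor.

move_arm --motion '[-1,-38,0,0,0,-0.05,0.5,-2,-76,0,0,0,-0.105,0.5,-3,-114,0,0,0,-0.105,0.5,-4,-152,0,0,0,-0.105,0.6,-5,-190,15,0,0,-0.105,0.6,-6,-226,35,0,0,-0.105,0.6,-6,-226,70,0,0,-0.105,0.6,-6,-226,70,0,0,-0.105,0.6]'

```text
clock: 9.25
eef_pos: [0.4246, 0.2899, 0.159]
ee_rot: [3.097, 0.525, -0.013]
wrist_force: [0.1, -1.3, -0.7]
gripper_width: 0.055
```

move_arm --motion '[0,0,0,0,0,0,0.6,0,0,0,0,0,0,0.6]'

```text
clock: 9.42
eef_pos: [0.4291, 0.2888, 0.1644]
ee_rot: [-3.098, -0.514, -0.001]
wrist_force: [0.2, -0.3, 0.3]
gripper_width: 0.0552
```

```bash
python3 - <<'E'
from h import *
w=env.grab_frame("wrist");c=env.get_calibration("wrist");s=env.sense();print(s["clock"],s["eef_pos"],s["qpos"],s["gripper_width"])
cv2.imwrite("pics/w8.png",w)
print(totool((.4283,.2876,.062),np.radians(19)))
print(w2p(c,(.4283,.2876,.098)))
hsv=cv2.cvtColor(w,cv2.COLOR_BGR2HSV);m=cv2.inRange(hsv,(105,120,50),(130,255,255))
n,l,st,ce=cv2.connectedComponentsWithStats(m)
for i in range(1,n):
    if st[i,4]>80:print(st[i],ce[i].round(1))
E
```

```text
9.4667 [0.42952796 0.28853442 0.16485213] [ 0.01826885  0.44850103 -0.83547179  1.93205123  0.41087197  0.93689232
 -0.68901795] 0.05542642298677242
(array([ -1.7,   0.6, 102.8]), array([-0.001, -0.002, -0.004]))
(np.float64(278.53928687806865), np.float64(219.4066378439147))
[273 200  19  28 375] [281.9 212.2]
```

View pics/w8.png

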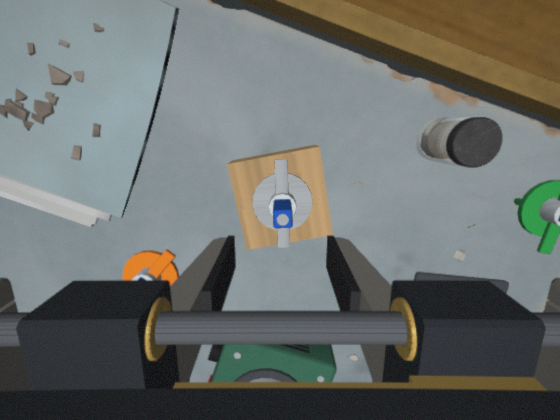

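The grip is at (282,219), with the same small +4 px camera bias as on the drive, and the blades are square to the jaws. I'll descend and grip.

move_arm --motion '[-1,0,40,0,0,0,0.6,-1,0,80,0,0,0,0.6,-1,0,100,0,0,0,0.6,-1,0,103,0,0,0,0.6,-1,0,103,0,0,0,0.6,-1,0,103,0,0,0,0,-1,0,103,0,0,0,0,-1,0,103,0,0,0,0]'

```text
clock: 10.13
eef_pos: [0.4286, 0.2882, 0.0622]
ee_rot: [-3.098, -0.513, -0.005]
wrist_force: [0.7, 0.9, 1.2]
gripper_width: 0.037
```

move_arm --motion '[0,0,0,0,0,0,0,0,0,0,0,0,0,0,0,0,0,0,0,0,0]'

```text
clock: 10.38
eef_pos: [0.428, 0.2878, 0.061]
ee_rot: [-3.099, -0.514, -0.003]
wrist_force: [0.9, 0.4, 0.0]
gripper_width: 0.0177
```

```bash
python3 - <<'E'
from h import *
s=env.sense();print(s["clock"],s["eef_pos"],s["wrist_force"],s["gripper_width"])
print(totool((.4845,.0687,.205),np.radians(-12)))
E
```

```text
10.3833 [0.42799845 0.28780759 0.06096375] [0.85941641 0.36480783 0.01440313] 0.017653037397801736
(array([ -17.1,  225.6, -144.1]), array([-0.   , -0.002,  0.538]))
```

move_arm --motion '[0,0,0,0,0,0,0,0,0,0,0,0,0,0,0,0,0,0,0,0,0,0,0,-20,0,0,0,0,0,0,-55,0,0,0,0,0,0,-90,0,0,0,0,0,0,-125,0,0,0,0,0,0,-144,0,0,0,0]'

```text
clock: 11.05
eef_pos: [0.4274, 0.2886, 0.2072]
ee_rot: [-3.098, -0.515, -0.003]
wrist_force: [0.4, 0.3, -2.0]
gripper_width: 0.0157
```

move_arm --motion '[-3,38,0,0,0,0.09,0,-6,76,0,0,0,0.18,0,-9,114,0,0,0,0.27,0,-12,152,0,0,0,0.36,0,-15,190,0,0,0,0.45,0,-17,226,0,0,0,0.538,0,-17,226,0,0,0,0.538,0,-17,226,0,0,0,0.538,0]'

```text
clock: 11.72
eef_pos: [0.4838, 0.0661, 0.2036]
ee_rot: [3.123, -0.334, -0.003]
wrist_force: [-0.1, 0.5, -2.1]
gripper_width: 0.0158
```

```bash
python3 - <<'E'
from h import *
w=env.grab_frame("wrist");c=env.get_calibration("wrist");s=env.sense();print(s["clock"],s["eef_pos"],s["wrist_force"],s["gripper_width"],s["qpos"])
cv2.imwrite("pics/w9.png",w)
print(totool((.4845,.0687,.161),np.radians(-12)))
E
```

```text
11.7667 [0.48348512 0.06811228 0.20377626] [ 0.35135084 -0.03603019 -1.35176664] 0.015788241778226162 [ 0.40992398  0.29825287 -0.71898768  1.96300668  0.23644241  0.96600545
 -0.63281706]
(array([ 0.9, -0.8, 42.8]), array([-0.   ,  0.002, -0.   ]))
```

View pics/w9.png

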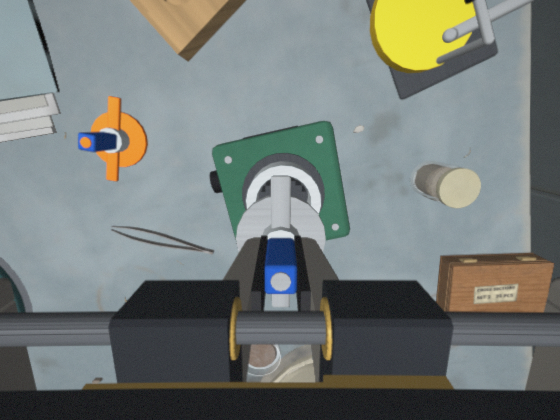

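The rotor is held upright at yaw −12° above the drive, with its grip top at about (281,281). I'll check its offset along tool y numerically while hovering lower.

move_arm --motion '[1,-1,25,0,0,0,0,1,-1,40,0,0,0,0,1,-1,43,0,0,0,0,1,-1,43,0,0,0,0,1,-1,43,0,0,0,0]'

```text
clock: 12.18
eef_pos: [0.4853, 0.0705, 0.1618]
ee_rot: [-3.124, 0.324, 0.0]
wrist_force: [1.9, 0.6, -2.1]
gripper_width: 0.0155
```

```bash
python3 - <<'E'
from h import *
w=env.grab_frame("wrist");c=env.get_calibration("wrist");s=env.sense();e,r=tool();print(s["clock"],e,s["wrist_force"],s["gripper_width"])
cv2.imwrite("pics/w10.png",w)
z=e[2]-.051+.088
for d in(-.002,0,.002):
    P=e.copy()+r.apply([0,d,0]);P[2]=z;print(d,np.round(w2p(c,P),1))
hsv=cv2.cvtColor(w,cv2.COLOR_BGR2HSV);m=cv2.inRange(hsv,(105,120,50),(130,255,255));m[:,:200]=0;m[:,360:]=0
ys,xs=np.nonzero(m);print(xs.min(),xs.max(),ys.min(),ys.max())
g=cv2.cvtColor(w,6)
print([int(v) for v in g[255:312,281]]);print([int(v) for v in w[255:312,281,0]])
# front/back edges: top face +-8mm
for d in(-.008,.008):
    P=e.copy()+r.apply([0,d,0]);P[2]=z;print(d,np.round(w2p(c,P),1))
print(totool((.4847,.0687,.146),np.radians(-12)))
E
```

```text
12.2333 [0.48572132 0.07019086 0.16214006] [ 0.52437854  0.08538262 -1.4116168 ] 0.01593011971556824
-0.002 [280.8 278.2]
0 [280.8 281.9]
0.002 [280.8 285.6]
264 297 239 293
[47, 49, 52, 46, 45, 47, 50, 50, 47, 51, 64, 80, 89, 90, 93, 96, 97, 115, 173, 188, 190, 188, 187, 187, 186, 185, 189, 191, 187, 187, 190, 192, 192, 192, 193, 177, 133, 95, 103, 168, 187, 189, 190, 187, 189, 189, 189, 188, 189, 189, 187, 180, 163, 155, 153, 118, 75]
[98, 99, 99, 98, 98, 97, 99, 101, 100, 109, 139, 171, 187, 195, 204, 205, 185, 138, 178, 193, 196, 193, 191, 192, 190, 189, 194, 194, 192, 191, 195, 196, 197, 198, 198, 194, 205, 200, 185, 189, 195, 193, 195, 192, 193, 194, 194, 193, 194, 196, 191, 185, 170, 164, 162, 126, 79]
-0.008 [280.8 266.7]
0.008 [280.8 296.7]
(array([-0.7,  1.7, 16.1]), array([-0.001, -0.001,  0.002]))
```

move_arm --motion '[0,0,6,0,0,0,0,0,0,6,0,0,0,0,0,0,6,0,0,0,0,0,0,6,0,0,0,0]'

```text
clock: 12.57
eef_pos: [0.4855, 0.069, 0.1556]
ee_rot: [3.124, -0.328, 0.001]
wrist_force: [-0.7, 0.6, -1.6]
gripper_width: 0.0157
```

```bash
python3 - <<'E'
from h import *
s=env.sense();print(s["clock"],s["eef_pos"],s["wrist_force"],s["joint_vel"])
print(totool((.4847,.0687,.146),np.radians(-12)))
E
```

```text
12.5667 [0.48549373 0.06902453 0.15558014] [-0.67885373  0.61508438 -1.57893561] [ 1.05993387e-03 -9.99283298e-04 -4.52797545e-04 -1.03629360e-03
  6.52560345e-04 -7.90880159e-04  2.67076348e-05]
(array([-0.7,  0.5,  9.6]), array([ 0., -0.,  0.]))
```

Settled. I'll lower in small steps and watch the force.

move_arm --motion '[-0.5,0.5,4,0,0,0,0,-0.5,0.5,8,0,0,0,0,-0.5,0.5,11,0,0,0,0,-0.5,0.5,13,0,0,0,0,-0.5,0.5,13,0,0,0,0]'

```text
clock: 12.98
eef_pos: [0.4854, 0.0685, 0.1421]
ee_rot: [-3.124, 0.328, -0.002]
wrist_force: [3.3, -1.0, -3.3]
gripper_width: 0.0157
```

move_arm --motion '[0,0,3,0,0,0,0,0,0,6,0,0,0,0,0,0,8,0,0,0,0,0,0,8,0,0,0,0]'

```text
clock: 13.32
eef_pos: [0.4855, 0.0686, 0.1341]
ee_rot: [-3.124, 0.328, -0.002]
wrist_force: [3.4, -0.8, -3.9]
gripper_width: 0.0158
```

The splines have meshed (12 mm in, no upward reaction). I'll continue against the spring.

move_arm --motion '[0.4,0,4,0,0,0,0,0.4,0,8,0,0,0,0,0.4,0,10,0,0,0,0,0.4,0,12,0,0,0,0,0.4,0,12,0,0,0,0]'

```text
clock: 13.73
eef_pos: [0.4856, 0.0686, 0.1226]
ee_rot: [3.124, -0.328, 0.001]
wrist_force: [2.0, -1.1, 5.0]
gripper_width: 0.0162
```

move_arm --motion '[0,0,2,0,0,0,0,0,0,3,0,0,0,0,0,0,4,0,0,0,0,0,0,4,0,0,0,0]'

```text
clock: 14.07
eef_pos: [0.4856, 0.0686, 0.1198]
ee_rot: [3.123, -0.328, 0.001]
wrist_force: [-1.4, -1.7, 15.3]
gripper_width: 0.016
```

move_arm --motion '[0,0,1,0,0,0,0,0,0,1,0,0,0,0,0,0,1,0,0,0,0,0,0,1,0,0,0,0,0,0,1,0,0,0,0,0,0,1,0,0,0,0]'

```text
clock: 14.57
eef_pos: [0.4857, 0.0686, 0.1198]
ee_rot: [3.122, -0.328, 0.002]
wrist_force: [-5.7, -2.2, 27.0]
gripper_width: 0.0156
```

```bash
python3 - <<'E'
from h import *
s=env.sense();print(s["clock"],s["eef_pos"],s["wrist_force"],s["moment"],s["gripper_width"])
for n in("scene","top"):
    f=env.grab_frame(n);c=env.get_calibration(n);f0=cv2.imread(f"pics/{n}0.png")
    m=cv2.inRange(f,(0,150,150),(90,255,255));ys,xs=np.nonzero(m);print(n,"yellow",len(xs),xs.mean(),ys.mean(),"expect cap",np.round(w2p(c,(.632,.197,.093))))
    for k,P in dict(pale=(.658,.04,.06),dark=(.564,.395,.06),dish=(.401,-.162,.01)).items():
        u,v=map(int,w2p(c,P));a=(slice(max(v-14,0),v+14),slice(max(u-14,0),u+14));print(k,np.abs(f[a].astype(int)-f0[a]).mean().round(1))
    # grip of rotor seated: top at .069+.088
    hsv=cv2.cvtColor(f,cv2.COLOR_BGR2HSV);print("blue at",np.round(w2p(c,(.4847,.0687,.157))))
E
```

```text
14.5667 [0.48565904 0.06863092 0.11984573] [-5.66306803 -2.23838594 26.95927102] [-0.49489912  1.30837023  0.04476176] 0.015639935501761494
scene yellow 170 311.21176470588233 164.6235294117647 expect cap [312. 170.]
pale 10.6
dark 18.3
dish 10.4
blue at [283. 214.]
top yellow 1036 247.47586872586874 207.8069498069498 expect cap [242. 162.]
pale 12.3
dark 10.3
dish 13.6
blue at [299. 224.]
```

```bash
python3 - <<'E'
from h import *
for n in("scene","top"):
    f=env.grab_frame(n);c=env.get_calibration(n);f0=cv2.imread(f"pics/{n}0.png")
    m=cv2.inRange(f,(0,150,150),(90,255,255));N,l,st,ce=cv2.connectedComponentsWithStats(m)
    print(n,[(st[i,:].tolist(),ce[i].round().tolist()) for i in range(1,N) if st[i,4]>40])
    for k,P in dict(pale=(.658,.04,.06),dark=(.564,.395,.06),dish=(.401,-.162,.01)).items():
        u,v=map(int,w2p(c,P));t=f0[v-12:v+12,u-12:u+12];r=cv2.matchTemplate(f[v-30:v+30,u-30:u+30],t,cv2.TM_CCOEFF_NORMED);_,b,_,p=cv2.minMaxLoc(r);print(k,round(b,2),p[0]-18,p[1]-18)
E
```

```text
scene [([303, 158, 20, 14, 150], [310.0, 164.0])]
pale 0.99 0 0
dark 0.71 -18 7
dish 0.99 0 0
top [([231, 145, 17, 14, 168], [239.0, 151.0]), ([225, 158, 35, 23, 493], [243.0, 170.0]), ([249, 283, 22, 13, 130], [261.0, 288.0]), ([241, 287, 35, 20, 209], [257.0, 299.0])]
pale 1.0 0 0
dark 1.0 0 0
dish 0.84 0 0
```

```bash
python3 -c "
from cell import env
env.sign_off();s=env.sense();print(s['clock'],s['eef_pos'],s['wrist_force'],s['gripper_width'])"
```

```text
the job is handed in; nothing more can be done
the job is handed in; nothing more can be done
```

I hung the dust cover on both prongs by its handle. I then lifted the rotor out of its block and slid it home in the drive socket. I handed the job in at about 14.7 s with the rotor still gripped and pressed down; no verdict was reported.

**Rotor:**
- I turned it to −12° to match the socket cross, which I measured at 78°.
- The splines went in with no upward force until the spring.
- It stopped at TCP height 0.1198 m, against 0.120 m expected when fully home.
- The wrist force rose to 27 N upward while the arm stayed at that height, so the collar is on the drive. The gripper opening is 15.6 mm on the 16 mm grip.

**Cover:** After I let go, it was seen hanging on both prongs. In the final top and scene pictures its yellow cap is where a hung cover should be.

**Jars and dish:** Image matching against the first top picture shows no shift for any of them.

**Checks that disagreed:**
- **Wrist camera:** it reads about 3–4 mm off along the jaw direction, so I used the top camera and the feel of contact instead.
- **Dark jar:** the scene camera gave a poor match for it, probably because the arm blocks the view. The top camera showed it unmoved.
- **Dish:** the top camera matched the dish less closely (0.84), though with no shift. The scene camera matched it at 0.99.

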